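Make up a gift set and a sampling set in the candle shop

ROBOT

A 7-joint arm with a two-finger parallel gripper is mounted at the origin on a cart in front of the work surface, level with it; the furniture and walls round the work are solid. World frame = base frame: x ahead of the robot, y to its left, z up, the work surface at z = 0. Lengths are in m, angles in rad, forces in N, time in s.
With the tool pointing down it reaches from about 0.4 to 0.9 m from the base axis. Payload 5.5 kg.
Tool frame: the origin (TCP) lies midway between the tips of the shut fingers; the grasp point (between the pads) lies 19 mm behind it (ctrl.tcp_to_grasp is the distance from the TCP to the grasp point, in m); z points along the fingers, y is the line along which they close (so a half turn about z gives the same grasp; the last joint's range is limited). The gripper opens to 92 mm and grips with 3 to 60 N. Pads are 19 mm wide; open, the fingers measure 130 mm over their backs; the gripper's body (75 mm by 190 mm) begins 47 mm behind the grasp point.
Start: joints at [1.557, 0.501, -0.427, 1.55, 0.221, 1.138, -0.21], TCP at [0.178, -0.625, 0.227] pointing down, gripper open.
Joint ranges: [-2.88, 2.88], [-0.31, 2.03], [-1.54, 1.56], [0.2, 2.42], [-1.41, 4.55], [0.19, 2.02], [-2.57, 2.57]. Speed limits (rad/s): [2.57, 2.57, 3.14, 3.14, 3.14, 3.14, 3.14].

INTERFACE

Orientations are given as a rotation vector (axis times angle).
In Python, from plant import ctrl gives the robot as it stands. The module is installed in compiled form; this text tells all that it offers.
- The arm moves only by the shell command python3 -m crank 'ROWS'. ROWS is JSON, a list of rows, each an object with "delta_pos": the shift along the world's x, y, z in m, a list of three; "turn": the turn about the world's z in degrees; "jaw": the finger opening in m, from 0 to 0.0918. In form: [{"delta_pos": [tx, ty, tz], "turn": turn, "jaw": jaw}, ...]. A call has 1 to 12 rows; each row shifts and turns the commanded pose from where the row before left it; what a row does not reach is not made up. A row lasts 1/12 s, in which the tool goes at most 41.7 mm and 7.16 degrees, less where a joint would pass 70% of its speed; a pose out of reach is approached as far as the arm can. A call with a gripper value outside its range is refused whole. The fingers move at their own pace and stop on an object; the grip force is fixed at half the most. Time passes only in rows, so rows that do not move let the fingers close. It gives the time, the measured TCP pose, the force, the opening and the grip force at its end, in the units of the state.
- ctrl.get_state(): the state, without advancing time (a new reading comes with each control period).
- ctrl.get_image(name): name is "side" or "top" or "wrist"; returns a dict with "img" (420x560x3 uint8, red, green, blue), "vfov" (degrees; the focal length in pixels is half the picture's height over the tangent of half this angle, whatever the lens; pixels are square), "cx", "cy" (the principal point, pixels), "rvec" (rotation vector, rad) and "tvec" (3), from world to camera coordinates, as OpenCV has them; the wrist camera has in their place "hand_eye" (4x4, takes a point from camera to tool coordinates, whose origin is the TCP and whose axes are the flange's). Camera axes: x right, y down, z forward; pixel columns grow to the right and rows downward; lengths in m; the calibration is good to about 2 mm. A picture is of the moment at which its call begins: read the wrist's pose just before it. There is no depth.
- ctrl.finish_job(): hands the job in; it is judged then, once.
The state is a dict: "clock": time; "q": joint angles; "qd": joint speeds; "effort": joint torques, N m; "eef_pos": TCP position; "tool_rot": TCP orientation; "ft_force": force on the tool from outside, world axes, zero at the start; "ft_torque": the same for the moment, N m; "grip_width": opening from 0.0 (shut) to 1.0 (fully open); "gripper_force": force on a finger pad.
Only numpy, scipy, OpenCV 4.12 (cv2) and the standard library are available. Lean on these libraries where they do the work, as an engineer would, in place of code of your own. Each camera call takes 0.05 s, during which the arm holds its last target. There are 200 camera calls.

TASK

Make up two sets from the stock on the table: for the customer, put the lidded candle, the gold wax tin and the bottle of matches into the dark green gift box; for the counter, put the open tester candle and the box of scent cards into the light wooden sampling tray. Each thing goes into the compartment made for its size, fully down on the floor: the candles and the matches upright, the tin and the cards flat. Leave the spool of twine where it stands.

Things in the scene. Friction and masses are not known exactly. Their poses are not given: they have to be found in the camera images.
- gift_box: Dark green open gift box, cream inside, 3 compartments in a row, 264x92 mm, 22 high, walls and floor 4 thick, fixed. Origin: centre of underside; x lengthwise, y across, z up. Compartments 84 wide (y); by centre x and length: matches -98, 60; candle -22, 84; tin +76, 104, lying along x; 56 mm notches in both long walls there, down to the floor, let fingers in (closing along y).
- sample_tray: Light wooden sampling tray, 2 compartments in a row, 204x92 mm, 22 high, walls and floor 4 thick, fixed. Origin: centre of underside; x lengthwise, y across, z up. Compartments 84 wide (y); by centre x and length: tester -56, 84; cards +44, 108, lying along x; 56 mm notches in both long walls there, down to the floor, let fingers in (closing along y).
- candle_mid (a point): Lidded candle: pale green glass jar with a flat beige-gold lid, 69 mm wide and 82 mm tall, upright, 0.22 to 0.4 kg. The only lidded jar on the open front part of the table (those on display at the back and in the crate are not meant). The point is its centre, 41 mm above its foot; z along the jar.
- tester_mid (a point): Open tester candle: glass of the same kind but without lid, wick and pale wax show, in the front part of the table (not those at the back), 67 mm wide and 74 mm tall, upright, 0.18 to 0.34 kg. The point is its centre, 37 mm above its foot; z along the glass.
- tin_mid (a point): Wax tin: flat closed gold-coloured tin, 61 x 88 mm, 22 mm high, about 0.11 kg, lying flat; its lid does not open. The point is its centre, 11 mm above its underside; x across the 61 mm side (grasp across it), y along the 88 mm side, z up.
- cards_mid (a point): Scent cards: flat clear and white box of cards in the front part of the table (not those at the back), 65 x 92 mm, 19 mm high, about 0.085 kg, lying flat; its lid does not open. The point is its centre, 9 mm above its underside; x across the 65 mm side (grasp across it), y along the 92 mm side, z up.
- matches_mid (a point): Bottle of matches: clear glass bottle with red-tipped matches inside and a cork, 40 mm wide up to 58 mm above its foot, narrower above, 82 mm tall with the cork, about 0.1 kg, upright. The point is its centre, 41 mm above its foot; z along the bottle.
- twine_mid (a point): Spool of twine: wooden spool wound with brown twine, 58 mm wide, 50 mm tall, upright; stands among the stock and is to be left where it stands. The point is its centre, 25 mm above its foot. (Not listed: behind the two containers stands a solid wooden plinth 0.2 m high, one corner towards the robot at about x = 0.51, y = -0.03 m, widening backwards, with a tall sign board on it.)

How it is judged:
By the outcome, as a careful person would: the job done as asked, in the order asked, and still so for the second after the job is handed in, with the robot touching nothing.
It also fails if it takes over 134 s, if anything falls off the work surface, if the arm or the gripper's body presses on something with over 40 N, if the wrist force passes 120 N, or if a joint passes its speed limit or range.

## Working session

There is one attempt and no reset: what is moved stays moved. The work goes in short steps, Python scripts to look and compute and a shell command to move; the robot and the scene stay as the last step left them, time stands still between calls to the robot, and variables do not carry over. Pictures are saved under pics/ and viewed, at most 14 in all, crops included, and the job is handed in when it is done.

```bash
mkdir -p pics; cat > h.py <<'E'
import numpy as np,cv2
from scipy.spatial.transform import Rotation as R
from plant import ctrl
def shot(name,fn):
    s=ctrl.get_state(); d=ctrl.get_image(name)
    cv2.imwrite('pics/'+fn+'.png',d['img'][:,:,::-1])
    f=d['img'].shape[0]/2/np.tan(np.radians(d['vfov'])/2)
    if name=='wrist':
        T=np.eye(4);T[:3,:3]=R.from_rotvec(s['tool_rot']).as_matrix();T[:3,3]=s['eef_pos']
        C=T@np.array(d['hand_eye'])
    else:
        M=np.eye(4);M[:3,:3]=R.from_rotvec(np.ravel(d['rvec'])).as_matrix();M[:3,3]=np.ravel(d['tvec']);C=np.linalg.inv(M)
    np.savez('pics/'+fn,C=C,f=f,c=[d['cx'],d['cy']])
    return d
def px(fn,u,v,z):
    a=np.load('pics/'+fn+'.npz');C=a['C']
    r=C[:3,:3]@np.array([(u-a['c'][0])/a['f'],(v-a['c'][1])/a['f'],1]);o=C[:3,3]
    return np.round((o+r*(z-o[2])/r[2])[:2],4)
def proj(fn,p):
    a=np.load('pics/'+fn+'.npz');C=np.linalg.inv(a['C']);q=C[:3,:3]@np.array(p)+C[:3,3]
    return np.round(q[:2]/q[2]*a['f']+a['c'],1)
E
python3 - <<'E'
from h import *
for n in('top','side','wrist'):
    d=shot(n,n+'0'); a=np.load(f'pics/{n}0.npz');print(n,d['vfov'],a['C'].round(3).tolist())
s=ctrl.get_state();print(s['clock'],s['eef_pos'],R.from_rotvec(s['tool_rot']).as_matrix().round(3).tolist(),ctrl.tcp_to_grasp)
E
```

```text
top 51.79781233535361 [[-0.017, -0.985, 0.172, 0.308], [-1.0, 0.019, 0.009, -0.028], [-0.012, -0.171, -0.985, 1.345], [0.0, 0.0, 0.0, 1.0]]
side 45.24182665870779 [[-0.849, -0.27, 0.454, -0.095], [-0.528, 0.447, -0.722, 0.956], [-0.008, -0.852, -0.523, 0.75], [0.0, 0.0, 0.0, 1.0]]
wrist 68.63771766235882 [[0.272, -0.923, -0.272, 0.249], [-0.962, -0.262, -0.074, -0.605], [-0.002, 0.282, -0.959, 0.384], [0.0, 0.0, 0.0, 1.0]]
0.15 [ 0.17746851 -0.62475032  0.22590108] [[0.962, 0.273, -0.0], [0.273, -0.962, 0.001], [0.0, -0.001, -1.0]] 0.0188
```

View pics/top0.png

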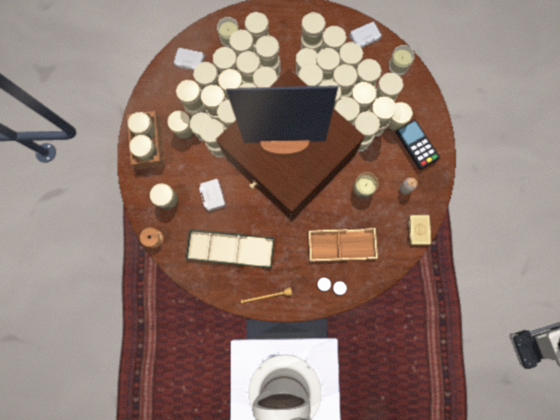

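View pics/side0.png

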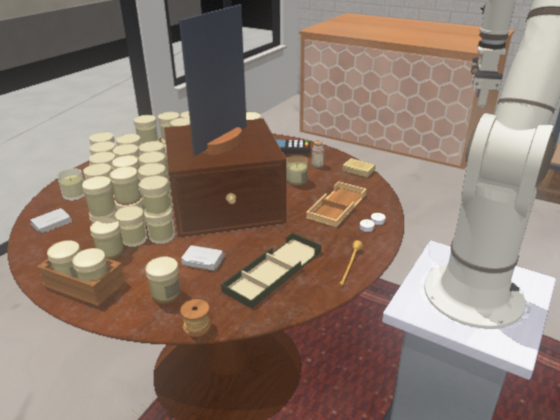

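The top view shows the candle at (163,196), twine (150,238), cards (212,194), gift box (230,249), tray (343,245), tester (366,185), matches (408,185) and tin (420,230). I'll enlarge it to read the box details.

```bash
python3 - <<'E'
from h import *
i=cv2.imread('pics/top0.png')
a=cv2.resize(i[165:275,125:285],None,fx=5,fy=5,interpolation=cv2.INTER_CUBIC)
b=cv2.resize(i[165:275,295:455],None,fx=5,fy=5,interpolation=cv2.INTER_CUBIC)
cv2.imwrite('pics/L.png',a);cv2.imwrite('pics/Rr.png',b)
E
```

```text
(no output)
```

View pics/L.png

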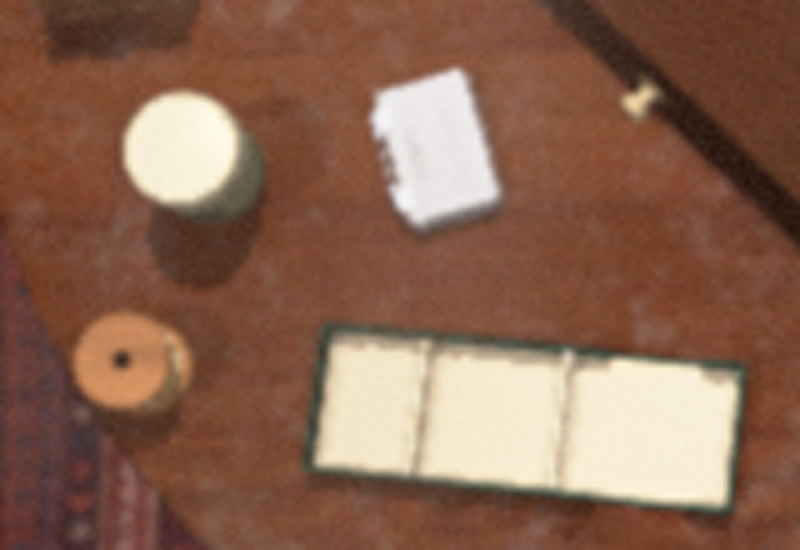

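View pics/Rr.png

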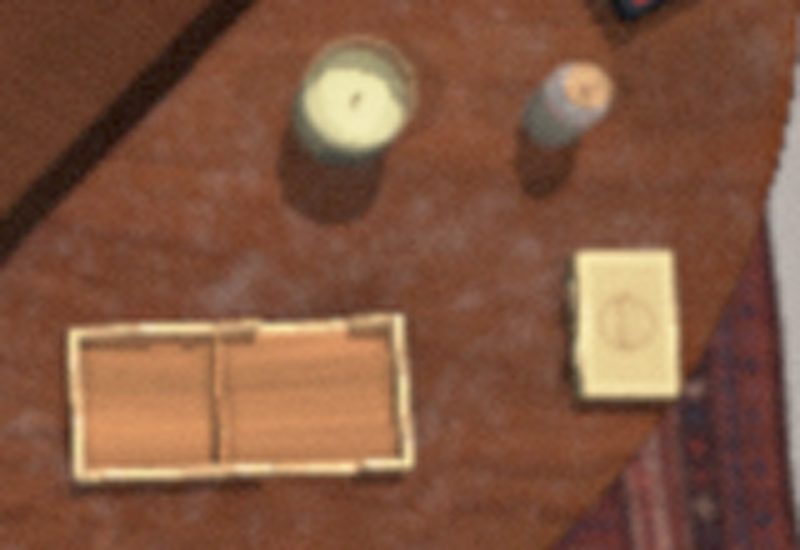

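```bash
cat > m.py <<'E'
from h import *
def q(x,y,z,o): return px('top0',o+(x+.5)/5-.5,165+(y+.5)/5-.5,z)
def rect(n,c,z,o):
    p=np.array([q(x,y,z,o) for x,y in c]);(cx,cy),wh,an=cv2.minAreaRect((p*1000).astype(np.float32));b=cv2.boxPoints(((cx,cy),wh,an))
    e=b[1]-b[0];e2=b[2]-b[1];L=e if np.hypot(*e)>np.hypot(*e2) else e2
    print(n,p.mean(0).round(4),np.round(wh,1),'long axis deg',round(np.degrees(np.arctan2(L[1],L[0]))%180,1))
rect('box',[(325,325),(745,362),(730,512),(307,472)],.022,125)
rect('tray',[(70,328),(402,315),(413,468),(75,482)],.022,295)
rect('cards',[(375,95),(465,70),(500,192),(412,230)],.019,125)
rect('tin',[(575,252),(675,250),(680,398),(578,398)],.022,295)
for n,x,y,z,o in[('candle',182,150,.082,125),('twine',120,362,.05,125),('tester',358,95,.074,295),('matches',587,88,.082,295)]:print(n,q(x,y,z,o))
E
python3 m.py
```

```text
box [0.4253 0.1568] [260.7  91.9] long axis deg 83.6
tray [ 0.4309 -0.1884] [ 94.3 205.7] long axis deg 91.2
cards [0.5967 0.2135] [90.3 59. ] long axis deg 15.8
tin [ 0.4718 -0.4275] [62. 93.] long axis deg 177.6
candle [0.5838 0.3555]
twine [0.4607 0.3986]
tester [ 0.6071 -0.2604]
matches [ 0.6068 -0.3956]
```

The gift box's matches end and the tray's tester end both point to +y (left in the picture). I'll do the candle first.

```bash
D='{"delta_pos":[0.022,0.031,0.006],"turn":0,"jaw":0.0918}'; python3 -m crank '[{"delta_pos":[0.022,0.031,0.006],"turn":0,"jaw":0.0918},{"delta_pos":[0.022,0.031,0.006],"turn":0,"jaw":0.0918},{"delta_pos":[0.022,0.031,0.006],"turn":0,"jaw":0.0918},{"delta_pos":[0.022,0.031,0.006],"turn":0,"jaw":0.0918},{"delta_pos":[0.022,0.031,0.006],"turn":0,"jaw":0.0918},{"delta_pos":[0.022,0.031,0.006],"turn":0,"jaw":0.0918},{"delta_pos":[0.022,0.031,0.006],"turn":0,"jaw":0.0918},{"delta_pos":[0.022,0.031,0.006],"turn":0,"jaw":0.0918},{"delta_pos":[0.022,0.031,0.006],"turn":0,"jaw":0.0918},{"delta_pos":[0.022,0.031,0.006],"turn":0,"jaw":0.0918},{"delta_pos":[0.022,0.031,0.006],"turn":0,"jaw":0.0918},{"delta_pos":[0.022,0.031,0.006],"turn":0,"jaw":0.0918}]'
python3 -c "
from h import *
s=ctrl.get_state();print(np.round(s['q'],2),s['grip_width']);shot('wrist','w1')"
```

```text
clock: 1.15
eef_pos: [0.4421, -0.2516, 0.299]
tool_rot: [3.111, 0.433, -0.0]
ft_force: [0.7, -1.1, 0.0]
grip_width: 1.001
gripper_force: 0.0
[ 1.07  0.2  -0.68  1.81  0.14  1.18 -0.96] 1.0008169262048578
```

```bash
python3 -m crank '[{"delta_pos":[0.0,0.036,0],"turn":5,"jaw":0.0918},{"delta_pos":[0.0,0.036,0],"turn":5,"jaw":0.0918},{"delta_pos":[0.0,0.036,0],"turn":5,"jaw":0.0918},{"delta_pos":[0.0,0.036,0],"turn":5,"jaw":0.0918},{"delta_pos":[0.0,0.036,0],"turn":5,"jaw":0.0918},{"delta_pos":[0.0,0.036,0],"turn":5,"jaw":0.0918},{"delta_pos":[0.0,0.036,0],"turn":5,"jaw":0.0918},{"delta_pos":[0.0,0.036,0],"turn":5,"jaw":0.0918},{"delta_pos":[0.0,0.036,0],"turn":5,"jaw":0.0918},{"delta_pos":[0.0,0.036,0],"turn":5,"jaw":0.0918},{"delta_pos":[0.0,0.036,0],"turn":5,"jaw":0.0918},{"delta_pos":[0.0,0.036,0],"turn":5,"jaw":0.0918}]'
python3 -c "
from h import *
s=ctrl.get_state();print(np.round(s['q'],2));shot('wrist','w2')
R_=R.from_rotvec(s['tool_rot']).as_matrix();print(R_[:2,1])"
```

```text
clock: 2.2
eef_pos: [0.4414, 0.1799, 0.2988]
tool_rot: [2.474, 1.935, 0.0]
ft_force: [0.7, -0.2, -0.1]
grip_width: 1.001
gripper_force: 0.0
[ 0.55  0.21 -1.12  1.87  0.21  1.19 -0.88]
[ 0.97055711 -0.24086908]
```

View pics/w2.png

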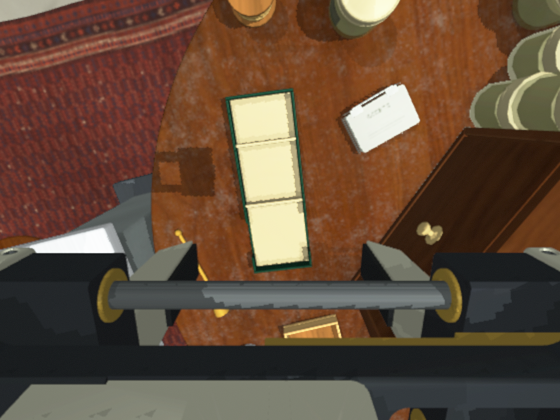

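The wrist view confirms the layout: box corners at (226,97), (294,90), (310,265) and (255,272), cards centred at (380,118), plinth edge from (355,280) to (468,130).

```bash
python3 - <<'E'
from h import *
def rect(n,c,z):
    p=np.array([px('w2',x,y,z) for x,y in c]);(cx,cy),wh,an=cv2.minAreaRect((p*1000).astype(np.float32));print(n,p.mean(0),np.round(wh,1),an,p.tolist())
rect('box',[(226,97),(294,90),(310,264),(255,271)],.022)
rect('cards',[(342,119),(400,84),(420,117),(363,152)],.019)
print('plinth top edge',px('w2',468,130,.2),px('w2',390,240,.2))
E
```

```text
box [0.42495  0.162125] [258.9  90.8] 83.27852630615234 [[0.3961, 0.2963], [0.4859, 0.2829], [0.452, 0.0301], [0.3658, 0.0392]]
cards [0.59295  0.218825] [91.  54.9] 18.51743507385254 [[0.5412, 0.2311], [0.6241, 0.2563], [0.6449, 0.2079], [0.5616, 0.18]]
plinth top edge [0.6041 0.2072] [0.5291 0.1273]
```

```bash
python3 -m crank '[{"delta_pos":[0.024,0.0295,0],"turn":0,"jaw":0.0918},{"delta_pos":[0.024,0.0295,0],"turn":0,"jaw":0.0918},{"delta_pos":[0.024,0.0295,0],"turn":0,"jaw":0.0918},{"delta_pos":[0.024,0.0295,0],"turn":0,"jaw":0.0918},{"delta_pos":[0.024,0.0295,0],"turn":0,"jaw":0.0918},{"delta_pos":[0.023,0.0285,-0.02],"turn":0,"jaw":0.0918},{"delta_pos":[0,0,-0.04],"turn":0,"jaw":0.0918},{"delta_pos":[0,0,-0.04],"turn":0,"jaw":0.0918},{"delta_pos":[0,0,-0.04],"turn":0,"jaw":0.0918},{"delta_pos":[0,0,-0.02],"turn":0,"jaw":0.0918},{"delta_pos":[0,0,-0.01],"turn":0,"jaw":0.0918},{"delta_pos":[0,0,0],"turn":0,"jaw":0.0918}]'
python3 -c "
from h import *
shot('wrist','w3');print(proj('w3',[.584,.3555,.082]),proj('w3',[.584+.0345,.3555,.082]))"
```

```text
clock: 3.25
eef_pos: [0.5834, 0.353, 0.1256]
tool_rot: [-2.478, -1.93, 0.008]
ft_force: [-0.2, 0.5, -0.0]
grip_width: 1.001
gripper_force: 0.0
[281.6 226.9] [330.4 215.3]
```

View pics/w3.png

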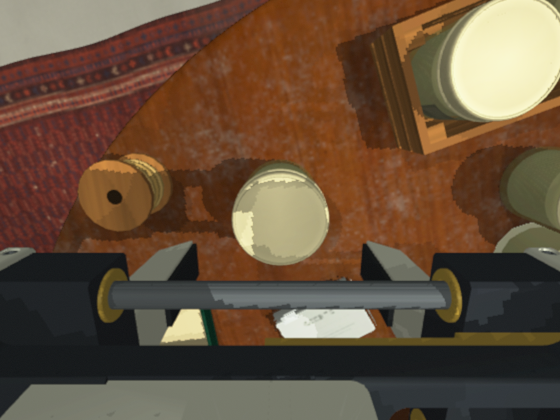

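The candle lid is centred at about (281,218), close to the prediction of (281.6,227). The twine is well clear at (115,195).

```bash
python3 - <<'E'
from h import *
print(px('w3',281,218,.082),ctrl.get_state()['eef_pos'],proj('w3',[.4607,.3986,.05]))
E
```

```text
[0.5852 0.3619] [0.58445798 0.35420924 0.12815374] [115.8 199. ]
```

```bash
python3 -m crank '[{"delta_pos":[0,0.005,-0.03],"turn":0,"jaw":0.0918},{"delta_pos":[0,0,-0.03],"turn":0,"jaw":0.0918},{"delta_pos":[0,0,-0.025],"turn":0,"jaw":0.0918},{"delta_pos":[0,0,-0.013],"turn":0,"jaw":0.0918},{"delta_pos":[0,0,0],"turn":0,"jaw":0.0918},{"delta_pos":[0,0,0],"turn":0,"jaw":0.06},{"delta_pos":[0,0,0],"turn":0,"jaw":0.06},{"delta_pos":[0,0,0],"turn":0,"jaw":0.06},{"delta_pos":[0,0,0],"turn":0,"jaw":0.06},{"delta_pos":[0,0,0],"turn":0,"jaw":0.06},{"delta_pos":[0,0,0],"turn":0,"jaw":0.06}]'
```

```text
clock: 4.22
eef_pos: [0.5857, 0.3604, 0.0327]
tool_rot: [2.478, 1.93, 0.004]
ft_force: [-0.8, -1.0, 5.6]
grip_width: 0.738
gripper_force: 30.0
```

```bash
python3 -m crank '[{"delta_pos":[0,0,0.03],"turn":0,"jaw":0.06},{"delta_pos":[0,0,0.03],"turn":0,"jaw":0.06},{"delta_pos":[-0.02,-0.023,0.03],"turn":0,"jaw":0.06},{"delta_pos":[-0.023,-0.026,0],"turn":0,"jaw":0.06},{"delta_pos":[-0.023,-0.026,0],"turn":0,"jaw":0.06},{"delta_pos":[-0.023,-0.026,0],"turn":0,"jaw":0.06},{"delta_pos":[-0.023,-0.026,0],"turn":0,"jaw":0.06},{"delta_pos":[-0.023,-0.026,0],"turn":0,"jaw":0.06},{"delta_pos":[-0.023,-0.026,0],"turn":0,"jaw":0.06},{"delta_pos":[0,0,-0.03],"turn":0,"jaw":0.06},{"delta_pos":[0,0,0],"turn":0,"jaw":0.06},{"delta_pos":[0,0,0],"turn":0,"jaw":0.06}]'
python3 -c "
from h import *
shot('wrist','w4');shot('side','s4');print(ctrl.get_state()['eef_pos'])
i=cv2.imread('pics/s4.png')[200:320,190:350];cv2.imwrite('pics/s4c.png',cv2.resize(i,None,fx=2.5,fy=2.5))
cv2.imwrite('pics/m4.png',np.hstack([cv2.imread('pics/w4.png')[0:300,60:420],cv2.imread('pics/s4c.png')]))"
```

```text
clock: 5.22
eef_pos: [0.4263, 0.1805, 0.0896]
tool_rot: [-2.478, -1.93, 0.003]
ft_force: [-0.3, 0.4, -3.0]
grip_width: 0.739
gripper_force: 30.0
[0.42784233 0.18323727 0.09095602]
```

View pics/m4.png

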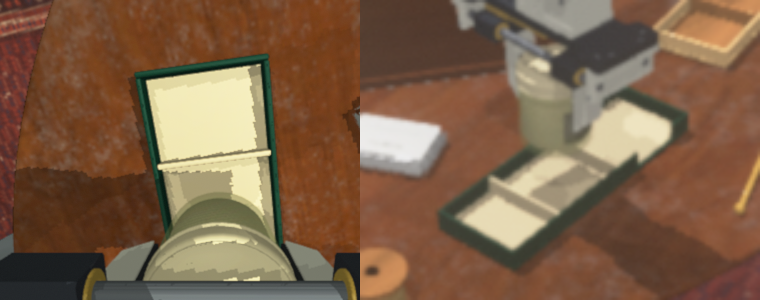

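Held candle sits above the candle compartment. The box's far corners are at (197,73) and (327,57), and the divider runs from (217,167) to (330,152). I'll compute the fit.

```bash
python3 - <<'E'
from h import *
A=px('w4',197,73,.022);B=px('w4',327,57,.022);C=px('w4',217,167,.022);D=px('w4',330,152,.022)
print(A,B,C,D)
m=(A+B)/2;n=(C+D)/2;ax=(n-m)/np.hypot(*(n-m));print(m,n,np.hypot(*(n-m)),np.hypot(*(A-B)),np.degrees(np.arctan2(*ax[::-1])))
print('centre',m+ax*.132,n+ax*.066,'candle comp',n+ax*.044)
th=np.arctan2(-(B-A)[0],(B-A)[1]);print(np.degrees(np.arctan2((B-A)[1],(B-A)[0])))
E
```

```text
[0.3964 0.2958] [0.4836 0.2838] [0.3903 0.2316] [0.473  0.2219]
[0.44   0.2898] [0.43165 0.22675] 0.06360051100423643 0.08802181547775528 -97.54404188287877
centre [0.42266995 0.15894256] [0.42298498 0.16132128] candle comp [0.42587332 0.18313085]
-7.835525106488556
```

```bash
python3 -m crank '[{"delta_pos":[-0.002,-0.001,-0.02],"turn":0,"jaw":0.06},{"delta_pos":[0,0,-0.02],"turn":0,"jaw":0.06},{"delta_pos":[0,0,-0.008],"turn":0,"jaw":0.06},{"delta_pos":[0,0,-0.004],"turn":0,"jaw":0.06},{"delta_pos":[0,0,0],"turn":0,"jaw":0.06},{"delta_pos":[0,0,0],"turn":0,"jaw":0.06}]'
```

```text
clock: 5.82
eef_pos: [0.4257, 0.1815, 0.0387]
tool_rot: [-2.477, -1.933, -0.002]
ft_force: [0.6, 0.6, -3.5]
grip_width: 0.738
gripper_force: 30.0
```

```bash
python3 -m crank '[{"delta_pos":[0,0,-0.002],"turn":0,"jaw":0.06},{"delta_pos":[0,0,0],"turn":0,"jaw":0.06}]'
```

```text
clock: 5.98
eef_pos: [0.4259, 0.1808, 0.0366]
tool_rot: [2.477, 1.931, 0.003]
ft_force: [-0.5, 1.7, -3.2]
grip_width: 0.738
gripper_force: 30.0
```

```bash
python3 -m crank '[{"delta_pos":[0,0,-0.001],"turn":0,"jaw":0.06},{"delta_pos":[0,0,0],"turn":0,"jaw":0.06}]'
```

```text
clock: 6.15
eef_pos: [0.4259, 0.1808, 0.0366]
tool_rot: [2.477, 1.93, 0.002]
ft_force: [-3.8, -2.2, 12.5]
grip_width: 0.738
gripper_force: 30.0
```

```bash
python3 -m crank '[{"delta_pos":[0,0,0],"turn":0,"jaw":0.0918},{"delta_pos":[0,0,0],"turn":0,"jaw":0.0918},{"delta_pos":[0,0,0],"turn":0,"jaw":0.0918},{"delta_pos":[0,0,0],"turn":0,"jaw":0.0918},{"delta_pos":[0,0,0.03],"turn":0,"jaw":0.0918},{"delta_pos":[0,0,0.04],"turn":0,"jaw":0.0918},{"delta_pos":[0,0,0.04],"turn":0,"jaw":0.0918},{"delta_pos":[0,-0.01,0.04],"turn":-7,"jaw":0.0918},{"delta_pos":[0,-0.02,0.035],"turn":-7,"jaw":0.0918},{"delta_pos":[0,-0.025,0.03],"turn":-7,"jaw":0.0918},{"delta_pos":[0,-0.03,0.02],"turn":-7,"jaw":0.0918},{"delta_pos":[0,-0.035,0.02],"turn":-7,"jaw":0.0918}]'
python3 -c "
from h import *
shot('wrist','w5')"
```

```text
clock: 7.15
eef_pos: [0.4253, 0.0607, 0.2917]
tool_rot: [2.945, 1.092, 0.003]
ft_force: [0.3, -1.4, -0.3]
grip_width: 1.0
gripper_force: 0.0
```

View pics/w5.png

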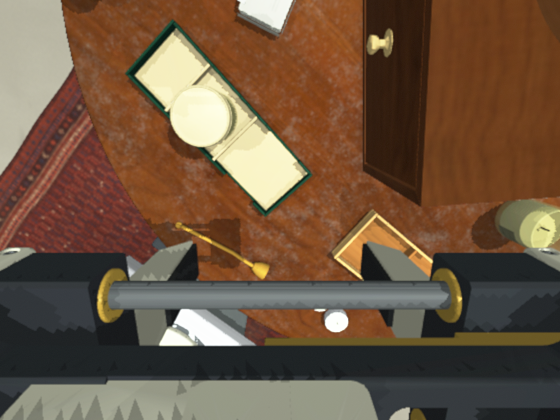

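Candle stands in its compartment at (200,118). Box corners are at (175,23), (310,173), (265,213) and (127,72), and the plinth's top corner is at (422,202).

```bash
python3 -m crank '[{"delta_pos":[0.002,-0.0405,0],"turn":-3.6,"jaw":0.0918},{"delta_pos":[0.002,-0.0405,0],"turn":-3.6,"jaw":0.0918},{"delta_pos":[0.002,-0.0405,0],"turn":-3.6,"jaw":0.0918},{"delta_pos":[0.002,-0.0405,0],"turn":-3.6,"jaw":0.0918},{"delta_pos":[0.002,-0.0405,0],"turn":-3.6,"jaw":0.0918},{"delta_pos":[0.002,-0.0405,0],"turn":-3.6,"jaw":0.0918},{"delta_pos":[0.004,-0.0405,0],"turn":-3.6,"jaw":0.0918},{"delta_pos":[0.006,-0.0405,0],"turn":-3.6,"jaw":0.0918},{"delta_pos":[0.006,-0.0405,0],"turn":-3.6,"jaw":0.0918},{"delta_pos":[0.006,-0.0405,0],"turn":-3.6,"jaw":0.0918},{"delta_pos":[0.006,-0.0405,0],"turn":-3.6,"jaw":0.0918},{"delta_pos":[0.006,-0.0405,-0.01],"turn":-3.6,"jaw":0.0918}]'
python3 - <<'E'
from h import *
p=np.array([px('w5',*c,.022) for c in[(175,23),(310,173),(265,213),(127,72)]]);print(p.mean(0),cv2.minAreaRect((p*1000).astype(np.float32)))
print('plinth',px('w5',422,202,.2),px('w5',432,0,.2))
shot('wrist','w6');i=cv2.imread('pics/w6.png')
m=cv2.inRange(cv2.cvtColor(i,cv2.COLOR_BGR2HSV),(20,60,120),(40,255,255));n,l,s,c=cv2.connectedComponentsWithStats(m)
for k in np.argsort(-s[1:,4])[:5]+1:
  q=cv2.findContours((l==k).astype('uint8'),0,2)[0][0];b=cv2.boxPoints(cv2.minAreaRect(q));w=np.array([px('w6',*x,.022) for x in b]);r=cv2.minAreaRect((w*1000).astype(np.float32));print(s[k],w.mean(0),r)
s=ctrl.get_state();print(s['eef_pos'],s['q'].round(2) if hasattr(s['q'],'round') else s['q'],R.from_rotvec(s['tool_rot']).as_matrix()[:2,1])
E
```

```text
clock: 8.2
eef_pos: [0.472, -0.4279, 0.2812]
tool_rot: [3.139, -0.069, 0.003]
ft_force: [1.0, 0.8, 1.8]
grip_width: 1.003
gripper_force: 0.0
[0.42565 0.1609 ] ((425.7000427246094, 161.94998168945312), (257.4595031738281, 86.9103012084961), 83.23992919921875)
plinth [ 0.5082 -0.0253] [0.6124 0.0801]
[  96   34   71   65 3000] [ 0.607725 -0.2504  ] ((608.5999755859375, -250.0), (87.43429565429688, 75.8899154663086), 56.48737335205078)
[ 253  142   46   66 2857] [ 0.47125  -0.423575] ((471.26324462890625, -423.4543762207031), (63.46628952026367, 89.92033386230469), 87.38105010986328)
[ 30 179  98  67 683] [ 0.429275 -0.1417  ] ((429.0500183105469, -139.65000915527344), (94.06840515136719, 150.43605041503906), 2.093073844909668)
[119 173  67  66 452] [ 0.43235 -0.24745] ((432.15008544921875, -246.0500030517578), (88.25486755371094, 106.23698425292969), 88.00485229492188)
[ 97 269  19  53 420] [ 0.296875 -0.152825] ((296.95001220703125, -152.50001525878906), (25.56067657470703, 97.03411865234375), 75.91926574707031)
[ 0.46894963 -0.43684525  0.27609148] [ 1.14  0.48 -0.61  1.52  0.29  1.24 -1.14] [-0.05673388 -0.99838494]
```

View pics/w6.png

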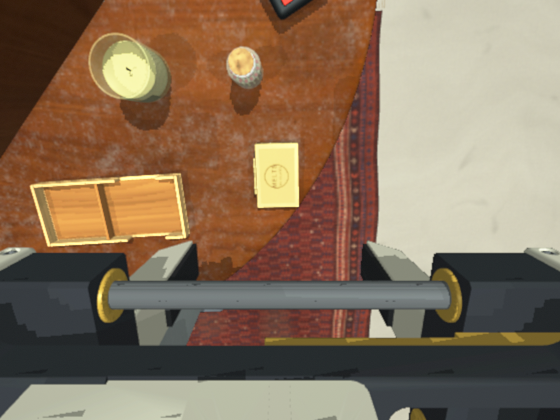

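The tin is at (277,175), aligned with the fingers. The tester is at (135,70), the matches at (245,65), and the tray corners at (32,187), (182,175), (188,238) and (50,246).

```bash
python3 -m crank '[{"delta_pos":[0,0,-0.03],"turn":0,"jaw":0.0918},{"delta_pos":[0,0,-0.04],"turn":0,"jaw":0.0918},{"delta_pos":[0,0,-0.04],"turn":0,"jaw":0.0918},{"delta_pos":[0,0,-0.04],"turn":0,"jaw":0.0918},{"delta_pos":[0,0,-0.04],"turn":0,"jaw":0.0918},{"delta_pos":[0,0,-0.02],"turn":0,"jaw":0.0918},{"delta_pos":[0,0,-0.01],"turn":0,"jaw":0.0918},{"delta_pos":[0,0,0],"turn":0,"jaw":0.0918},{"delta_pos":[0,0,0],"turn":0,"jaw":0.0918}]'
python3 - <<'E'
from h import *
p=np.array([px('w6',*c,.022) for c in[(32,187),(182,175),(188,238),(50,246)]]);print(p,p.mean(0),cv2.minAreaRect((p*1000).astype(np.float32)))
print('tester',px('w6',121,66,.074),'matches',px('w6',240,60,.082))
E
```

```text
clock: 9.0
eef_pos: [0.4718, -0.4251, 0.0606]
tool_rot: [-3.141, 0.063, -0.001]
ft_force: [0.5, -0.1, 0.7]
grip_width: 1.0
gripper_force: 0.0
[[ 0.4705 -0.0865]
 [ 0.4778 -0.2958]
 [ 0.3854 -0.2922]
 [ 0.3822 -0.089 ]] [ 0.428975 -0.190875] ((428.7244873046875, -192.43612670898438), (92.26109313964844, 209.42274475097656), 1.6217578649520874)
tester [ 0.6085 -0.2624] matches [ 0.6073 -0.3931]
```

```bash
python3 -m crank '[{"delta_pos":[0,0,-0.03],"turn":0,"jaw":0.0918},{"delta_pos":[0,0,-0.02],"turn":0,"jaw":0.0918},{"delta_pos":[0,0,-0.007],"turn":0,"jaw":0.0918},{"delta_pos":[0,0,0],"turn":0,"jaw":0.0918},{"delta_pos":[0,0,0],"turn":0,"jaw":0.05},{"delta_pos":[0,0,0],"turn":0,"jaw":0.05},{"delta_pos":[0,0,0],"turn":0,"jaw":0.05},{"delta_pos":[0,0,0],"turn":0,"jaw":0.05},{"delta_pos":[0,0,0],"turn":0,"jaw":0.05},{"delta_pos":[0,0,0],"turn":0,"jaw":0.05}]'
```

```text
clock: 9.83
eef_pos: [0.4713, -0.4256, 0.0038]
tool_rot: [3.14, -0.064, 0.001]
ft_force: [-1.1, 0.6, 3.6]
grip_width: 0.639
gripper_force: 29.9
```

```bash
python3 -m crank '[{"delta_pos":[0,0,0.03],"turn":0,"jaw":0.05},{"delta_pos":[0,0,0.04],"turn":0,"jaw":0.05},{"delta_pos":[0,0,0.04],"turn":0,"jaw":0.05},{"delta_pos":[0,0,0.04],"turn":0,"jaw":0.05},{"delta_pos":[0,0,0.04],"turn":0,"jaw":0.05},{"delta_pos":[-0.005,0.039,0],"turn":6.5,"jaw":0.05},{"delta_pos":[-0.005,0.039,0],"turn":6.5,"jaw":0.05},{"delta_pos":[-0.005,0.039,0],"turn":6.5,"jaw":0.05},{"delta_pos":[-0.005,0.039,0],"turn":6.5,"jaw":0.05},{"delta_pos":[-0.005,0.039,0],"turn":6.5,"jaw":0.05},{"delta_pos":[-0.005,0.039,0],"turn":6.5,"jaw":0.05},{"delta_pos":[-0.005,0.039,0],"turn":6.5,"jaw":0.05}]'
python3 -m crank '[{"delta_pos":[-0.005,0.039,0],"turn":6.5,"jaw":0.05},{"delta_pos":[-0.005,0.039,0],"turn":6.5,"jaw":0.05},{"delta_pos":[-0.005,0.039,0],"turn":6.5,"jaw":0.05},{"delta_pos":[-0.005,0.039,0],"turn":6.5,"jaw":0.05},{"delta_pos":[0,0.039,0],"turn":6.5,"jaw":0.05},{"delta_pos":[0,0.039,-0.02],"turn":6.5,"jaw":0.05},{"delta_pos":[0,0.0,-0.04],"turn":6.5,"jaw":0.05},{"delta_pos":[0,0,-0.03],"turn":0,"jaw":0.05},{"delta_pos":[0,0,-0.02],"turn":0,"jaw":0.05},{"delta_pos":[0,0,0],"turn":0,"jaw":0.05},{"delta_pos":[0,0,0],"turn":0,"jaw":0.05}]'
python3 - <<'E'
from h import *
s=ctrl.get_state();v=R.from_rotvec(s['tool_rot']).as_matrix()[:2,1];print(s['eef_pos'],np.degrees(np.arctan2(v[1],v[0])),np.round(s['q'],2))
shot('wrist','w7')
E
```

```text
clock: 10.83
eef_pos: [0.4352, -0.1506, 0.1931]
tool_rot: [2.918, 1.163, -0.001]
ft_force: [1.2, 0.8, -0.5]
grip_width: 0.644
gripper_force: 29.9
clock: 11.75
eef_pos: [0.4151, 0.0803, 0.0838]
tool_rot: [-2.245, -2.195, 0.002]
ft_force: [-0.4, -0.1, 0.0]
grip_width: 0.637
gripper_force: 29.9
[0.41514645 0.08028256 0.08378932] -1.2713225726523545 [ 0.59  0.49 -0.99  2.2   0.6   0.76 -0.83]
```

View pics/w7.png

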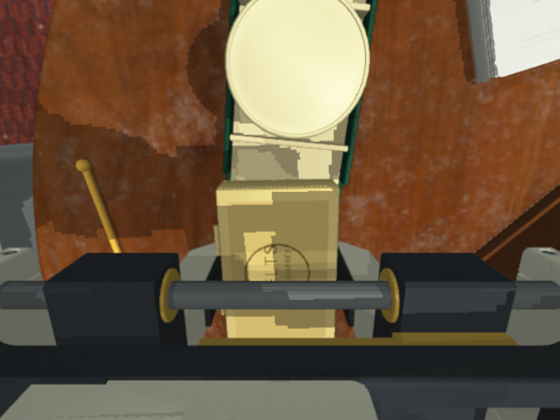

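The tin hangs above its compartment. The candle/tin divider runs from (230,137) to (348,149), and the hand is about 5° over-turned.

```bash
python3 - <<'E'
from h import *
A=px('w7',230,137,.022);B=px('w7',348,149,.022);print(A,B,np.degrees(np.arctan2(*(B-A)[::-1])),np.hypot(*(A-B)))
m=(A+B)/2
for y in(-6.5,):
  t=np.radians(y-90);print('tin comp',m+.054*np.array([np.cos(t),np.sin(t)]))
# walls by edges: left inner wall, right inner wall
print(px('w7',225,180,.022),px('w7',342,185,.022))
# tin near end top edge, tin centre
print('tin top far edge',px('w7',218,185,.0838-.004+.022),px('w7',338,182,.0838-.004+.022))
E
```

```text
[0.3805 0.1441] [0.463  0.1339] -7.048074882824846 0.08312815407549962
tin comp [0.41563703 0.08534712]
[0.3748 0.1138] [0.4597 0.1082]
tin top far edge [0.3862 0.1268] [0.4418 0.1269]
```

```bash
python3 -m crank '[{"delta_pos":[0.0005,0.0025,-0.01],"turn":-5.5,"jaw":0.05},{"delta_pos":[0,0,-0.02],"turn":0,"jaw":0.05},{"delta_pos":[0,0,-0.02],"turn":0,"jaw":0.05},{"delta_pos":[0,0,-0.015],"turn":0,"jaw":0.05},{"delta_pos":[0,0,-0.008],"turn":0,"jaw":0.05},{"delta_pos":[0,0,0],"turn":0,"jaw":0.05},{"delta_pos":[0,0,-0.002],"turn":0,"jaw":0.05},{"delta_pos":[0,0,0],"turn":0,"jaw":0.05}]'
```

```text
clock: 12.47
eef_pos: [0.4177, 0.0824, 0.0101]
tool_rot: [2.35, 2.084, 0.003]
ft_force: [-0.4, 0.7, -0.7]
grip_width: 0.638
gripper_force: 29.9
```

```bash
python3 -m crank '[{"delta_pos":[-0.001,0,-0.002],"turn":0,"jaw":0.05},{"delta_pos":[0,0,0],"turn":0,"jaw":0.05},{"delta_pos":[0,0,-0.0015],"turn":0,"jaw":0.05},{"delta_pos":[0,0,0],"turn":0,"jaw":0.05}]'
```

```text
clock: 12.8
eef_pos: [0.4164, 0.0824, 0.0071]
tool_rot: [2.347, 2.085, 0.001]
ft_force: [-4.2, -1.8, 20.6]
grip_width: 0.641
gripper_force: 30.0
```

```bash
python3 -m crank '[{"delta_pos":[0,0,0],"turn":0,"jaw":0.0918},{"delta_pos":[0,0,0],"turn":0,"jaw":0.0918},{"delta_pos":[0,0,0],"turn":0,"jaw":0.0918},{"delta_pos":[0,0,0.01],"turn":0,"jaw":0.0918},{"delta_pos":[0,0,0.04],"turn":0,"jaw":0.0918},{"delta_pos":[0,0,0.04],"turn":0,"jaw":0.0918},{"delta_pos":[0,0,0.04],"turn":0,"jaw":0.0918},{"delta_pos":[0,0,0.04],"turn":0,"jaw":0.0918},{"delta_pos":[0,0,0.04],"turn":0,"jaw":0.0918},{"delta_pos":[0,0,0.04],"turn":0,"jaw":0.0918},{"delta_pos":[0,0,0],"turn":0,"jaw":0.0918}]'
python3 - <<'E'
from h import *
for c in[(397,125),(420,168),(437,157)]:print(px('top0',*c,.03))
shot('wrist','w8')
E
```

```text
clock: 13.72
eef_pos: [0.4198, 0.0831, 0.2616]
tool_rot: [2.345, 2.078, 0.01]
ft_force: [1.4, -0.3, 0.2]
grip_width: 1.001
gripper_force: 0.0
[ 0.8069 -0.3757]
[ 0.6641 -0.4387]
[ 0.6987 -0.4944]
```

View pics/w8.png

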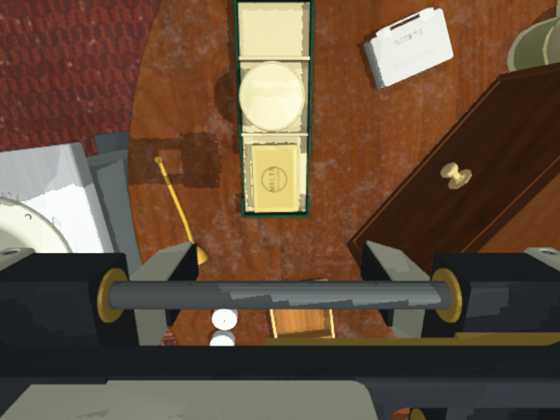

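Tin and candle both sit inside the box, the tin at (275,178) and the candle at (272,97). The matches are next.

```bash
python3 -m crank '[{"delta_pos":[0,-0.0397,0],"turn":0,"jaw":0.07},{"delta_pos":[0,-0.0397,0],"turn":0,"jaw":0.07},{"delta_pos":[0,-0.0397,0],"turn":0,"jaw":0.07},{"delta_pos":[0,-0.0397,0],"turn":0,"jaw":0.07},{"delta_pos":[0,-0.0397,0],"turn":0,"jaw":0.07},{"delta_pos":[0,-0.0397,0],"turn":0,"jaw":0.07},{"delta_pos":[0.0236,-0.030,0],"turn":0,"jaw":0.07},{"delta_pos":[0.0236,-0.030,0],"turn":0,"jaw":0.07},{"delta_pos":[0.0236,-0.030,0],"turn":0,"jaw":0.07},{"delta_pos":[0.0236,-0.030,0],"turn":0,"jaw":0.07},{"delta_pos":[0.0236,-0.030,0],"turn":0,"jaw":0.07},{"delta_pos":[0.0236,-0.030,0],"turn":0,"jaw":0.07}]'
python3 -m crank '[{"delta_pos":[0.0236,-0.030,-0.01],"turn":0,"jaw":0.07},{"delta_pos":[0.0236,-0.030,-0.03],"turn":0,"jaw":0.07},{"delta_pos":[0,0,-0.04],"turn":0,"jaw":0.07},{"delta_pos":[0,0,-0.03],"turn":0,"jaw":0.07},{"delta_pos":[0,0,-0.01],"turn":0,"jaw":0.07},{"delta_pos":[0,0,0],"turn":0,"jaw":0.07},{"delta_pos":[0,0,0],"turn":0,"jaw":0.07}]'
python3 - <<'E'
from h import *
s=ctrl.get_state();v=R.from_rotvec(s['tool_rot']).as_matrix()[:2,1];print(s['eef_pos'],np.degrees(np.arctan2(v[1],v[0])),np.round(s['q'],2))
shot('wrist','w9');print(proj('w9',[.607,-.394,.082]))
E
```

```text
clock: 14.77
eef_pos: [0.5573, -0.3368, 0.2527]
tool_rot: [-2.347, -2.083, 0.003]
ft_force: [1.4, -0.4, 0.4]
grip_width: 0.76
gripper_force: 0.0
clock: 15.35
eef_pos: [0.6011, -0.3906, 0.1395]
tool_rot: [-2.348, -2.085, -0.0]
ft_force: [-0.3, 0.1, -0.1]
grip_width: 0.762
gripper_force: 0.0
[ 0.60112771 -0.39060028  0.13951732] -6.767784175687225 [ 1.04  0.82 -0.84  1.42  0.63  1.18  0.01]
[289.9 227.7]
```

View pics/w9.png

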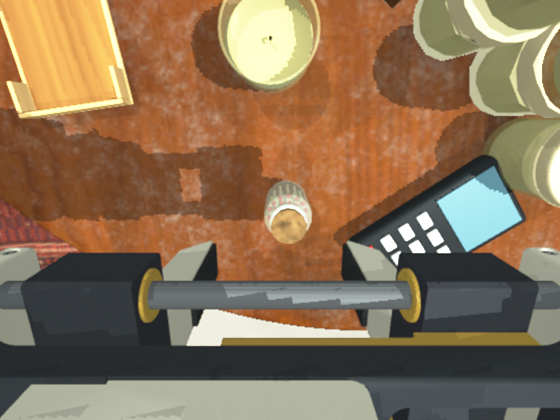

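The cork is at (289,224), which matches the prediction. The terminal's near corner is at about (352,240), so I'll check finger clearance.

```bash
python3 - <<'E'
from h import *
print(px('w9',289,224,.082),px('w9',352,240,.03),px('w9',352,240,.0),'tester',px('w9',270,40,.074))
E
```

```text
[ 0.6067 -0.391 ] [ 0.6628 -0.4319] [ 0.6689 -0.4449] tester [ 0.6083 -0.2662]
```

```bash
python3 -m crank '[{"delta_pos":[0.0055,-0.0015,-0.03],"turn":0,"jaw":0.07},{"delta_pos":[0,0,-0.035],"turn":0,"jaw":0.07},{"delta_pos":[0,0,-0.03],"turn":0,"jaw":0.07},{"delta_pos":[0,0,-0.0165],"turn":0,"jaw":0.07},{"delta_pos":[0,0,0],"turn":0,"jaw":0.07},{"delta_pos":[0,0,0],"turn":0,"jaw":0.03},{"delta_pos":[0,0,0],"turn":0,"jaw":0.03},{"delta_pos":[0,0,0],"turn":0,"jaw":0.03},{"delta_pos":[0,0,0],"turn":0,"jaw":0.03},{"delta_pos":[0,0,0],"turn":0,"jaw":0.03},{"delta_pos":[0,0,0],"turn":0,"jaw":0.03}]'
```

```text
clock: 16.32
eef_pos: [0.6073, -0.3936, 0.0299]
tool_rot: [2.349, 2.083, 0.001]
ft_force: [-1.2, -0.2, 4.8]
grip_width: 0.428
gripper_force: 30.0
```

```bash
python3 -m crank '[{"delta_pos":[0,0,0.03],"turn":0,"jaw":0.03},{"delta_pos":[0,0,0.04],"turn":0,"jaw":0.03},{"delta_pos":[0,0,0.04],"turn":0,"jaw":0.03},{"delta_pos":[0,0,0.04],"turn":0,"jaw":0.03},{"delta_pos":[-0.0236,0.03,0.01],"turn":0,"jaw":0.03},{"delta_pos":[-0.0236,0.03,0.01],"turn":0,"jaw":0.03},{"delta_pos":[-0.0236,0.03,0.01],"turn":0,"jaw":0.03},{"delta_pos":[-0.0236,0.03,0.01],"turn":0,"jaw":0.03},{"delta_pos":[-0.0236,0.03,0.01],"turn":0,"jaw":0.03},{"delta_pos":[-0.0236,0.03,0],"turn":0,"jaw":0.03},{"delta_pos":[-0.0236,0.03,0],"turn":0,"jaw":0.03},{"delta_pos":[-0.0236,0.03,0],"turn":0,"jaw":0.03}]'
python3 -m crank '[{"delta_pos":[0,0.0374,0],"turn":0,"jaw":0.03},{"delta_pos":[0,0.0374,0],"turn":0,"jaw":0.03},{"delta_pos":[0,0.0374,0],"turn":0,"jaw":0.03},{"delta_pos":[0,0.0374,0],"turn":0,"jaw":0.03},{"delta_pos":[0,0.0374,0],"turn":0,"jaw":0.03},{"delta_pos":[0,0.0374,0],"turn":0,"jaw":0.03},{"delta_pos":[0,0.0374,0],"turn":0,"jaw":0.03},{"delta_pos":[0,0.0374,0],"turn":0,"jaw":0.03},{"delta_pos":[0,0.0374,0],"turn":0,"jaw":0.03},{"delta_pos":[0.009,0.0374,0],"turn":0,"jaw":0.03},{"delta_pos":[0.009,0.0374,0],"turn":0,"jaw":0.03},{"delta_pos":[0,0,0],"turn":0,"jaw":0.03}]'
python3 -m crank '[{"delta_pos":[0,0,-0.03],"turn":0,"jaw":0.03},{"delta_pos":[0,0,-0.04],"turn":0,"jaw":0.03},{"delta_pos":[0,0,-0.03],"turn":0,"jaw":0.03},{"delta_pos":[0,0,-0.01],"turn":0,"jaw":0.03},{"delta_pos":[0,0,0],"turn":0,"jaw":0.03}]'
python3 - <<'E'
from h import *
s=ctrl.get_state();v=R.from_rotvec(s['tool_rot']).as_matrix()[:2,1];print(s['eef_pos'],np.degrees(np.arctan2(v[1],v[0])),np.round(s['q'],2))
shot('wrist','w10')
E
```

```text
clock: 17.32
eef_pos: [0.4163, -0.1517, 0.228]
tool_rot: [2.35, 2.085, -0.002]
ft_force: [0.5, 0.1, 0.4]
grip_width: 0.43
gripper_force: 30.0
clock: 18.32
eef_pos: [0.4339, 0.269, 0.2296]
tool_rot: [-2.333, -2.096, -0.01]
ft_force: [0.0, 1.4, -1.0]
grip_width: 0.429
gripper_force: 30.0
clock: 18.73
eef_pos: [0.4338, 0.2571, 0.1163]
tool_rot: [-2.348, -2.085, 0.008]
ft_force: [0.3, 0.4, -0.0]
grip_width: 0.429
gripper_force: 30.0
[0.43380891 0.25705077 0.11629086] -6.796829623975006 [ 0.2   0.56 -0.99  1.99  0.6   0.92 -1.22]
```

View pics/w10.png

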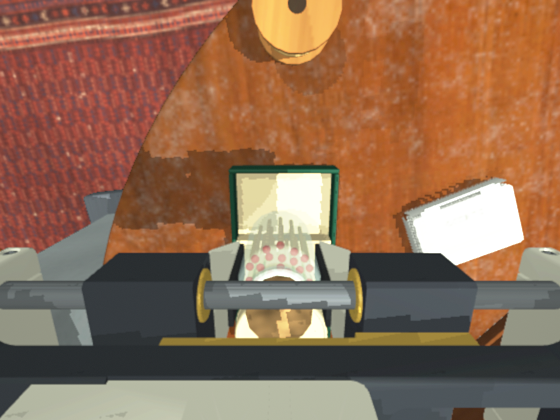

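The far end of the box shows at (230,168)–(339,168), the bottle is held upright above the compartment, and the cards are at (465,222).

```bash
python3 - <<'E'
from h import *
A=px('w10',230,168,.022);B=px('w10',339,168,.022);m=(A+B)/2;t=np.radians(-96.6);print(A,B,np.hypot(*(A-B)),m+.034*np.array([np.cos(t),np.sin(t)]))
c=[(405,217),(505,180),(523,240),(440,270)]
print('cards c',[px('w10',*x,.019).tolist() for x in c])
E
```

```text
[0.3959 0.2977] [0.4848 0.287 ] 0.08954161043894625 [0.43644214 0.25857533]
cards c [[0.5395, 0.2369], [0.6227, 0.2598], [0.6432, 0.2029], [0.571, 0.1817]]
```

```bash
python3 -m crank '[{"delta_pos":[0.002,0.001,-0.025],"turn":0,"jaw":0.03},{"delta_pos":[0,0,-0.03],"turn":0,"jaw":0.03},{"delta_pos":[0,0,-0.02],"turn":0,"jaw":0.03},{"delta_pos":[0,0,-0.005],"turn":0,"jaw":0.03},{"delta_pos":[0,0,0],"turn":0,"jaw":0.03},{"delta_pos":[0,0,-0.0015],"turn":0,"jaw":0.03},{"delta_pos":[0,0,0],"turn":0,"jaw":0.03}]'
```

```text
clock: 19.37
eef_pos: [0.4392, 0.2602, 0.0388]
tool_rot: [2.35, 2.084, 0.005]
ft_force: [-0.4, -0.3, -0.7]
grip_width: 0.429
gripper_force: 30.0
```

```bash
python3 -m crank '[{"delta_pos":[-0.001,-0.001,-0.002],"turn":0,"jaw":0.03},{"delta_pos":[0,0,0],"turn":0,"jaw":0.03},{"delta_pos":[0,0,-0.0015],"turn":0,"jaw":0.03},{"delta_pos":[0,0,0],"turn":0,"jaw":0.03}]'
```

```text
clock: 19.7
eef_pos: [0.4372, 0.2584, 0.0338]
tool_rot: [2.35, 2.084, 0.001]
ft_force: [-0.3, -0.3, 1.7]
grip_width: 0.43
gripper_force: 30.0
```

```bash
python3 -m crank '[{"delta_pos":[0,0,-0.001],"turn":0,"jaw":0.03},{"delta_pos":[0,0,0],"turn":0,"jaw":0.03}]'
```

```text
clock: 19.87
eef_pos: [0.4372, 0.2585, 0.0337]
tool_rot: [2.349, 2.084, 0.001]
ft_force: [-1.8, -3.4, 13.5]
grip_width: 0.428
gripper_force: 30.0
```

```bash
python3 -m crank '[{"delta_pos":[0,0,0],"turn":0,"jaw":0.07},{"delta_pos":[0,0,0],"turn":0,"jaw":0.07},{"delta_pos":[0,0,0],"turn":0,"jaw":0.07},{"delta_pos":[0,0,0.02],"turn":0,"jaw":0.07},{"delta_pos":[0,0,0.04],"turn":0,"jaw":0.07},{"delta_pos":[0,0,0.04],"turn":0,"jaw":0.07},{"delta_pos":[0,0,0.04],"turn":0,"jaw":0.07},{"delta_pos":[0,0,0.04],"turn":0,"jaw":0.07},{"delta_pos":[-0.004,-0.036,0.04],"turn":-4,"jaw":0.0918},{"delta_pos":[-0.004,-0.036,0],"turn":-4,"jaw":0.0918},{"delta_pos":[-0.004,-0.036,0],"turn":-4,"jaw":0.0918},{"delta_pos":[-0.004,-0.036,0],"turn":-4,"jaw":0.0918}]'
python3 -m crank '[{"delta_pos":[0,-0.036,0],"turn":-4,"jaw":0.0918},{"delta_pos":[0,-0.036,0],"turn":-4,"jaw":0.0918},{"delta_pos":[0,-0.036,0],"turn":-4,"jaw":0.0918},{"delta_pos":[0,-0.036,0],"turn":-4,"jaw":0.0918},{"delta_pos":[0,-0.036,0],"turn":-4,"jaw":0.0918},{"delta_pos":[0,-0.036,0],"turn":-2,"jaw":0.0918},{"delta_pos":[0,-0.036,0],"turn":0,"jaw":0.0918},{"delta_pos":[0,-0.01,0],"turn":0,"jaw":0.0918},{"delta_pos":[0,0,0],"turn":0,"jaw":0.0918}]'
python3 - <<'E'
from h import *
s=ctrl.get_state();v=R.from_rotvec(s['tool_rot']).as_matrix()[:2,1];print(s['eef_pos'],np.degrees(np.arctan2(v[1],v[0])),np.round(s['q'],2))
shot('wrist','w11');print(proj('w11',[.608,-.263,.074]),proj('w11',[.4287,-.1335,.022]))
for p in[(445,15),(500,75),(520,160)]:print(px('w9',*p,.06))
E
```

```text
clock: 20.87
eef_pos: [0.4214, 0.1214, 0.2435]
tool_rot: [2.619, 1.734, 0.001]
ft_force: [0.1, -0.8, 0.3]
grip_width: 0.979
gripper_force: 0.0
clock: 21.62
eef_pos: [0.421, -0.1428, 0.2428]
tool_rot: [-2.904, -1.197, 0.0]
ft_force: [1.1, 0.2, -0.8]
grip_width: 1.001
gripper_force: 0.0
[ 0.42103384 -0.1427912   0.24281141] -45.18262083416529 [ 1.15  0.16 -0.96  2.01  0.16  1.04 -0.67]
[488.5 144.3] [279.2 170.6]
[ 0.7282 -0.2622]
[ 0.7682 -0.3049]
[ 0.7883 -0.3681]
```

```bash
python3 -m crank '[{"delta_pos":[0.0312,-0.02,0],"turn":0,"jaw":0.0918},{"delta_pos":[0.0312,-0.02,0],"turn":0,"jaw":0.0918},{"delta_pos":[0.0312,-0.02,0],"turn":0,"jaw":0.0918},{"delta_pos":[0.0312,-0.02,0],"turn":0,"jaw":0.0918},{"delta_pos":[0.0312,-0.02,0],"turn":0,"jaw":0.0918},{"delta_pos":[0.0312,-0.02,0],"turn":0,"jaw":0.0918},{"delta_pos":[0,0,-0.04],"turn":0,"jaw":0.0918},{"delta_pos":[0,0,-0.04],"turn":0,"jaw":0.0918},{"delta_pos":[0,0,-0.02],"turn":0,"jaw":0.0918},{"delta_pos":[0,0,0],"turn":0,"jaw":0.0918},{"delta_pos":[0,0,0],"turn":0,"jaw":0.0918}]'
python3 - <<'E'
from h import *
s=ctrl.get_state();print(s['eef_pos'])
shot('wrist','w12');print(proj('w12',[.608,-.263,.074]),proj('w12',[.608,-.263+.0335,.074]))
i=cv2.imread('pics/w12.png');m=cv2.inRange(cv2.cvtColor(i,cv2.COLOR_BGR2HSV),(22,50,120),(42,255,255));n,l,st,c=cv2.connectedComponentsWithStats(m)
for k in np.argsort(-st[1:,4])[:4]+1:print(st[k],c[k],px('w12',*c[k],.05),px('w12',*c[k],.06))
E
```

```text
clock: 22.58
eef_pos: [0.6088, -0.2566, 0.1426]
tool_rot: [-2.896, -1.209, 0.001]
ft_force: [-0.2, -0.0, 0.4]
grip_width: 1.001
gripper_force: 0.0
[ 0.60883482 -0.25664749  0.14258451]
[285.8 224.7] [254.8 195. ]
[ 241  170   79   90 4612] [280.97940156 209.87272333] [ 0.6088 -0.2569] [ 0.6109 -0.2548]
[ 474   55   86  101 1013] [526.39980257 113.12635735] [ 0.7992 -0.3351] [ 0.7937 -0.3298]
[391  92 102  28 756] [428.43386243 106.22222222] [ 0.7484 -0.2776] [ 0.7449 -0.2746]
[ 97 269  28  53 689] [107.09143687 294.41219158] [ 0.4369 -0.2018] [ 0.4459 -0.2019]
```

```bash
python3 -m crank '[{"delta_pos":[0,-0.0025,-0.03],"turn":0,"jaw":0.0918},{"delta_pos":[0,0,-0.035],"turn":0,"jaw":0.0918},{"delta_pos":[0,0,-0.03],"turn":0,"jaw":0.0918},{"delta_pos":[0,0,-0.018],"turn":0,"jaw":0.0918},{"delta_pos":[0,0,0],"turn":0,"jaw":0.0918},{"delta_pos":[0,0,0],"turn":0,"jaw":0.055},{"delta_pos":[0,0,0],"turn":0,"jaw":0.055},{"delta_pos":[0,0,0],"turn":0,"jaw":0.055},{"delta_pos":[0,0,0],"turn":0,"jaw":0.055},{"delta_pos":[0,0,0],"turn":0,"jaw":0.055},{"delta_pos":[0,0,0],"turn":0,"jaw":0.055}]'
```

```text
clock: 23.55
eef_pos: [0.61, -0.262, 0.0324]
tool_rot: [2.899, 1.206, 0.003]
ft_force: [-1.9, 1.0, 7.7]
grip_width: 0.722
gripper_force: 30.0
```

```bash
python3 -m crank '[{"delta_pos":[0,0,0.03],"turn":0,"jaw":0.055},{"delta_pos":[0,0,0.04],"turn":0,"jaw":0.055},{"delta_pos":[0,0,0.04],"turn":0,"jaw":0.055},{"delta_pos":[-0.0302,0.0214,0.03],"turn":0,"jaw":0.055},{"delta_pos":[-0.0302,0.0214,0],"turn":0,"jaw":0.055},{"delta_pos":[-0.0302,0.0214,0],"turn":0,"jaw":0.055},{"delta_pos":[-0.0302,0.0214,0],"turn":0,"jaw":0.055},{"delta_pos":[-0.0302,0.0214,0],"turn":0,"jaw":0.055},{"delta_pos":[-0.0302,0.0214,0],"turn":0,"jaw":0.055},{"delta_pos":[0,0,-0.03],"turn":0,"jaw":0.055},{"delta_pos":[0,0,-0.03],"turn":0,"jaw":0.055},{"delta_pos":[0,0,0],"turn":0,"jaw":0.055}]'
python3 - <<'E'
from h import *
s=ctrl.get_state();print(s['eef_pos'],s['ft_force'])
shot('wrist','w13');a=cv2.imread('pics/w13.png');b=cv2.resize(cv2.imread('pics/w11.png'),None,fx=.5,fy=.5)
shot('top','t13');t=cv2.imread('pics/t13.png')[165:275,125:285]
# tray corners in w11 (empty hand view) by contour of wood-coloured area
i=cv2.imread('pics/w11.png');
cv2.imwrite('pics/m13.png',np.vstack([np.hstack([a[:300,:],]),np.hstack([cv2.resize(i[100:270,180:420],(396,280)),cv2.resize(t,(164,280))])]))
E
```

```text
clock: 24.55
eef_pos: [0.4274, -0.1361, 0.1036]
tool_rot: [-2.898, -1.205, 0.008]
ft_force: [-0.6, 1.0, -3.8]
grip_width: 0.724
gripper_force: 30.0
[ 0.42743884 -0.13614001  0.10356524] [-0.5909685   1.02305837 -3.81097259]
```

View pics/m13.png

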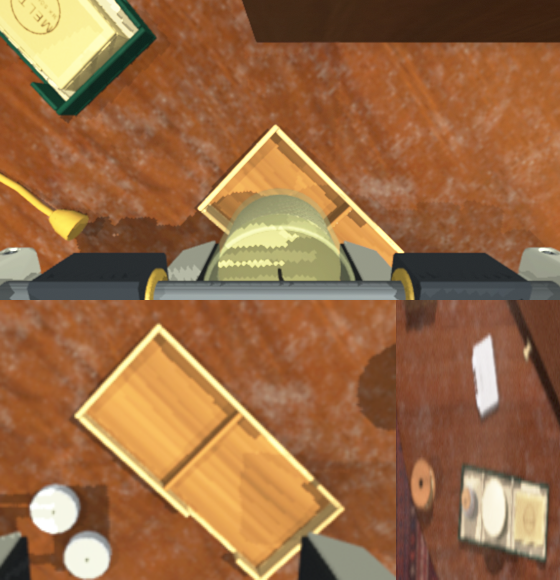

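The view shows the tester held above the tray with tray corners at (275,126) and (198,208). In the earlier, empty-hand picture the corners are at (276,115), (226,169), (388,227) and (339,269).

```bash
python3 - <<'E'
from h import *
p=np.array([px('w11',*c,.022) for c in[(276,115),(226,169),(388.5,227.5),(339,269)]]);print(p,p.mean(0),cv2.minAreaRect((p*1000).astype(np.float32)))
# divider (x=-12): from crop (238,415)->, (165,487)->
d=[px('w11',180+x/1.65,100+(y-300)/1.647,.022) for x,y in[(240,414),(165,485)]];print(d,np.mean(d,0))
A,B=px('w13',275,126,.022),px('w13',198,208,.022);m=(A+B)/2;print(A,B,np.hypot(*(A-B)),'tester comp',m+np.array([.001,-.046]))
E
```

```text
[[ 0.4729 -0.0844]
 [ 0.3838 -0.0853]
 [ 0.4761 -0.2875]
 [ 0.3903 -0.2861]] [ 0.430775 -0.185825] ((429.95001220703125, -186.4000244140625), (89.1031265258789, 203.62899780273438), 0.9026687145233154)
[array([ 0.4702, -0.1729]), array([ 0.3911, -0.1723])] [ 0.43065 -0.1726 ]
[ 0.4726 -0.0844] [ 0.3827 -0.0857] 0.08990939884127802 tester comp [ 0.42865 -0.13105]
```

```bash
python3 -m crank '[{"delta_pos":[0.0015,0.0045,-0.02],"turn":0,"jaw":0.055},{"delta_pos":[0,0,-0.025],"turn":0,"jaw":0.055},{"delta_pos":[0,0,-0.012],"turn":0,"jaw":0.055},{"delta_pos":[0,0,-0.005],"turn":0,"jaw":0.055},{"delta_pos":[0,0,0],"turn":0,"jaw":0.055},{"delta_pos":[0,0,0],"turn":0,"jaw":0.055}]'
```

```text
clock: 25.15
eef_pos: [0.4343, -0.1319, 0.0455]
tool_rot: [2.9, 1.206, 0.002]
ft_force: [-0.7, -0.1, -2.8]
grip_width: 0.724
gripper_force: 30.0
```

```bash
python3 -m crank '[{"delta_pos":[-0.003,0.001,-0.004],"turn":0,"jaw":0.055},{"delta_pos":[0,0,-0.002],"turn":0,"jaw":0.055},{"delta_pos":[0,0,0],"turn":0,"jaw":0.055},{"delta_pos":[0,0,0],"turn":0,"jaw":0.055}]'
```

```text
clock: 25.48
eef_pos: [0.43, -0.131, 0.0388]
tool_rot: [2.9, 1.206, 0.0]
ft_force: [-0.0, -0.0, -3.0]
grip_width: 0.726
gripper_force: 30.0
```

```bash
python3 -m crank '[{"delta_pos":[0,0,-0.002],"turn":0,"jaw":0.055},{"delta_pos":[0,0,0],"turn":0,"jaw":0.055},{"delta_pos":[0,0,-0.001],"turn":0,"jaw":0.055},{"delta_pos":[0,0,0],"turn":0,"jaw":0.055}]'
```

```text
clock: 25.82
eef_pos: [0.4299, -0.1309, 0.0363]
tool_rot: [2.9, 1.206, -0.001]
ft_force: [-4.6, 0.4, 11.6]
grip_width: 0.727
gripper_force: 30.0
```

```bash
python3 -m crank '[{"delta_pos":[0,0,0],"turn":0,"jaw":0.0918},{"delta_pos":[0,0,0],"turn":0,"jaw":0.0918},{"delta_pos":[0,0,0],"turn":0,"jaw":0.0918},{"delta_pos":[0,0,0],"turn":0,"jaw":0.0918},{"delta_pos":[0,0,0.02],"turn":0,"jaw":0.0918},{"delta_pos":[0,0,0.04],"turn":0,"jaw":0.0918},{"delta_pos":[0,0,0.04],"turn":0,"jaw":0.0918},{"delta_pos":[0,0,0.04],"turn":0,"jaw":0.0918},{"delta_pos":[0,0,0.04],"turn":0,"jaw":0.0918},{"delta_pos":[0,0,0.03],"turn":0,"jaw":0.0918},{"delta_pos":[0,0,0],"turn":0,"jaw":0.0918}]'
python3 - <<'E'
from h import *
def ray(fn,u,v):
    a=np.load('pics/'+fn+'.npz');C=a['C'];r=C[:3,:3]@np.array([(u-a['c'][0])/a['f'],(v-a['c'][1])/a['f'],1]);return C[:3,3],r/np.linalg.norm(r)
# knob: front tip w5(370,43), w8(448,172), w2(421,228), top0 (125+632/5,165+103/5)
A=np.zeros((3,3));b=np.zeros(3);obs=[('w5',370,43),('w8',448,172),('w2',421,228),('top0',251,186)]
for o in obs:
    c,r=ray(*o);P=np.eye(3)-np.outer(r,r);A+=P;b+=P@c
k=np.linalg.solve(A,b);print('knob tip',k,[(proj(o[0],k)-o[1:]).tolist() for o in obs])
s=ctrl.get_state();v=R.from_rotvec(s['tool_rot']).as_matrix()[:2,1];print(s['eef_pos'],np.degrees(np.arctan2(v[1],v[0])),np.round(s['q'],2))
shot('wrist','w14')
E
```

```text
clock: 26.73
eef_pos: [0.4339, -0.1314, 0.2511]
tool_rot: [2.893, 1.204, 0.009]
ft_force: [1.1, -0.4, 0.5]
grip_width: 1.0
gripper_force: 0.0
knob tip [0.59825019 0.08459155 0.10026823] [[2.1000000000000227, 1.7999999999999972], [-0.10000000000002274, -2.1999999999999886], [1.8000000000000114, -0.19999999999998863], [-0.09999999999999432, 0.6999999999999886]]
[ 0.43385258 -0.13138872  0.25112191] -44.82417291898361 [ 1.18  0.18 -1.03  1.99  0.18  1.06 -0.72]
```

```bash
python3 -m crank '[{"delta_pos":[-0.003,0.0385,0],"turn":-4.8,"jaw":0.0918},{"delta_pos":[0,0.0385,0],"turn":-4.8,"jaw":0.0918},{"delta_pos":[0,0.0385,0],"turn":-4.8,"jaw":0.0918},{"delta_pos":[0,0.0385,0],"turn":-4.8,"jaw":0.0918},{"delta_pos":[0,0.0385,0],"turn":-4.8,"jaw":0.0918},{"delta_pos":[0,0.0385,0],"turn":-4.8,"jaw":0.0918},{"delta_pos":[0.022,0.023,0],"turn":0,"jaw":0.0918},{"delta_pos":[0.022,0.023,0],"turn":0,"jaw":0.0918},{"delta_pos":[0.022,0.023,0],"turn":0,"jaw":0.0918},{"delta_pos":[0.022,0.023,0],"turn":0,"jaw":0.0918},{"delta_pos":[0,0,0],"turn":0,"jaw":0.0918},{"delta_pos":[0,0,0],"turn":0,"jaw":0.0918}]'
python3 - <<'E'
from h import *
s=ctrl.get_state();v=R.from_rotvec(s['tool_rot']).as_matrix()[:2,1];print(s['eef_pos'],np.degrees(np.arctan2(v[1],v[0])),np.round(s['q'],2))
shot('wrist','w15');i=cv2.imread('pics/w15.png')
print(proj('w15',[.5945,.2175,.019]))
m=cv2.inRange(cv2.cvtColor(i,cv2.COLOR_BGR2HSV),(0,0,130),(180,45,255));n,l,st,c=cv2.connectedComponentsWithStats(m)
for k in np.argsort(-st[1:,4])[:4]+1:
  q=cv2.findContours((l==k).astype('uint8'),0,2)[0][0];w=np.array([px('w15',*x,.019) for x in q[:,0]]);print(st[k],cv2.minAreaRect((w*1000).astype(np.float32)))
E
```

```text
clock: 27.78
eef_pos: [0.5142, 0.1908, 0.2436]
tool_rot: [-3.105, -0.464, 0.005]
ft_force: [-0.9, -1.2, -1.3]
grip_width: 1.003
gripper_force: 0.0
[0.51421883 0.19084751 0.24355678] -73.01873894987641 [ 0.38  0.45 -1.01  1.77  0.41  1.15 -2.03]
[278.1 108.3]
[    0     0   102   270 16651] ((454.368408203125, 467.32135009765625), (342.16046142578125, 127.23826599121094), 2.3737714290618896)
[    0   380   378    40 13864] ((128.98654174804688, 230.05308532714844), (79.49689483642578, 614.749755859375), 17.1232852935791)
[ 108  287  342   20 6150] ((351.26312255859375, 144.28115844726562), (30.59438133239746, 484.7799987792969), 16.670696258544922)
[ 249   68   55   78 3925] ((594.2838745117188, 220.13392639160156), (86.4072265625, 62.760284423828125), 16.75698471069336)
```

```bash
python3 -m crank '[{"delta_pos":[0.034,0.0125,0],"turn":0,"jaw":0.0918},{"delta_pos":[0.034,0.0125,0],"turn":0,"jaw":0.0918},{"delta_pos":[0,0,-0.03],"turn":0,"jaw":0.0918},{"delta_pos":[0,0,-0.04],"turn":0,"jaw":0.0918},{"delta_pos":[0,0,-0.04],"turn":0,"jaw":0.0918},{"delta_pos":[0,0,-0.04],"turn":0,"jaw":0.0918},{"delta_pos":[0,0,-0.02],"turn":0,"jaw":0.0918},{"delta_pos":[0,0,-0.01],"turn":0,"jaw":0.0918},{"delta_pos":[0,0,0],"turn":0,"jaw":0.0918},{"delta_pos":[0,0,0],"turn":0,"jaw":0.0918}]'
```

```text
clock: 28.67
eef_pos: [0.5832, 0.2133, 0.0663]
tool_rot: [-3.108, -0.457, -0.001]
ft_force: [0.3, 0.1, 0.4]
grip_width: 0.999
gripper_force: 0.0
```

```bash
python3 -m crank '[{"delta_pos":[0,0.002,-0.03],"turn":0,"jaw":0.0918},{"delta_pos":[0,0,-0.02],"turn":0,"jaw":0.0918},{"delta_pos":[0,0,-0.008],"turn":0,"jaw":0.0918},{"delta_pos":[0,0,-0.004],"turn":0,"jaw":0.0918},{"delta_pos":[0,0,0],"turn":0,"jaw":0.0918},{"delta_pos":[0,0,0],"turn":0,"jaw":0.055},{"delta_pos":[0,0,0],"turn":0,"jaw":0.055},{"delta_pos":[0,0,0],"turn":0,"jaw":0.055},{"delta_pos":[0,0,0],"turn":0,"jaw":0.055},{"delta_pos":[0,0,0],"turn":0,"jaw":0.055},{"delta_pos":[0,0,0],"turn":0,"jaw":0.055}]'
```

```text
clock: 29.58
eef_pos: [0.5835, 0.2159, 0.0041]
tool_rot: [-3.108, -0.458, -0.001]
ft_force: [0.2, 0.2, 4.2]
grip_width: 0.683
gripper_force: 30.0
```

```bash
python3 -m crank '[{"delta_pos":[0,0,0.02],"turn":0,"jaw":0.055},{"delta_pos":[0,0,0.04],"turn":0,"jaw":0.055},{"delta_pos":[0,0,0.04],"turn":0,"jaw":0.055},{"delta_pos":[0,0,0.04],"turn":0,"jaw":0.055},{"delta_pos":[0,0,0.04],"turn":0,"jaw":0.055},{"delta_pos":[0,0,0.03],"turn":0,"jaw":0.055},{"delta_pos":[-0.03,-0.023,0],"turn":0,"jaw":0.055},{"delta_pos":[-0.03,-0.023,0],"turn":0,"jaw":0.055},{"delta_pos":[-0.03,-0.023,0],"turn":6.2,"jaw":0.055},{"delta_pos":[-0.03,-0.023,0],"turn":6.2,"jaw":0.055},{"delta_pos":[-0.032,-0.023,0],"turn":6.2,"jaw":0.055},{"delta_pos":[0,-0.03,0],"turn":6.2,"jaw":0.055}]'
python3 -m crank '[{"delta_pos":[0,-0.039,0],"turn":6.2,"jaw":0.055},{"delta_pos":[0,-0.039,0],"turn":6.2,"jaw":0.055},{"delta_pos":[0,-0.039,0],"turn":6.2,"jaw":0.055},{"delta_pos":[0,-0.039,0],"turn":6.2,"jaw":0.055},{"delta_pos":[0,-0.039,0],"turn":6.2,"jaw":0.055},{"delta_pos":[0,-0.039,0],"turn":6.2,"jaw":0.055},{"delta_pos":[0,-0.039,0],"turn":6.2,"jaw":0.055},{"delta_pos":[0,-0.039,0],"turn":6.2,"jaw":0.055},{"delta_pos":[0,0,-0.02],"turn":0,"jaw":0.055},{"delta_pos":[0,0,0],"turn":0,"jaw":0.055},{"delta_pos":[0,0,0],"turn":0,"jaw":0.055}]'
python3 - <<'E'
from h import *
s=ctrl.get_state();v=R.from_rotvec(s['tool_rot']).as_matrix()[:2,1];print(s['eef_pos'],np.degrees(np.arctan2(v[1],v[0])),np.round(s['q'],2))
E
```

```text
clock: 30.58
eef_pos: [0.4237, 0.0713, 0.2117]
tool_rot: [2.928, 1.131, -0.012]
ft_force: [-0.2, -0.1, -1.0]
grip_width: 0.682
gripper_force: 30.0
clock: 31.5
eef_pos: [0.4302, -0.2392, 0.1928]
tool_rot: [-2.201, -2.237, -0.001]
ft_force: [-0.2, -0.5, -0.0]
grip_width: 0.68
gripper_force: 30.0
[ 0.4301644  -0.239196    0.19276042] 0.9290546495124122 [ 1.48  0.59 -1.33  1.95  0.64  1.13 -0.11]
```

```bash
python3 -m crank '[{"delta_pos":[0.001,-0.001,-0.03],"turn":0,"jaw":0.055},{"delta_pos":[0,0,-0.04],"turn":0,"jaw":0.055},{"delta_pos":[0,0,-0.03],"turn":0,"jaw":0.055},{"delta_pos":[0,0,-0.015],"turn":0,"jaw":0.055},{"delta_pos":[0,0,0],"turn":0,"jaw":0.055},{"delta_pos":[0,0,0],"turn":0,"jaw":0.055}]'
python3 - <<'E'
from h import *
s=ctrl.get_state();print(s['eef_pos']);z=s['eef_pos'][2]+.015
shot('wrist','w16');i=cv2.imread('pics/w16.png')
m=cv2.inRange(cv2.cvtColor(i,cv2.COLOR_BGR2HSV),(0,0,120),(180,50,255));n,l,st,c=cv2.connectedComponentsWithStats(m)
for k in np.argsort(-st[1:,4])[:5]+1:print(st[k])
for v in range(90,270,12):
  r=np.where(m[v,190:380])[0];print(v,r.min()+190 if len(r) else None,r.max()+190 if len(r) else None,len(r))
# expected cards far corners if offset 11mm
x,y,_=s['eef_pos']
for dx in(-.0325,.0325):print('exp',proj('w16',[x+dx,y+.011+.046,z]))
# tray divider (x=-12) expected and its image
for dx in(-.042,.042):print('div',proj('w16',[.4305+dx,-.175,.022]))
E
```

```text
clock: 32.0
eef_pos: [0.4328, -0.2393, 0.0794]
tool_rot: [2.199, 2.243, 0.0]
ft_force: [-0.1, -0.1, -1.7]
grip_width: 0.682
gripper_force: 30.0
[ 0.43280046 -0.23933517  0.079361  ]
[  174   160   167   121 15204]
[    0   381   378    39 13504]
[  70   21   68   66 3366]
[  64   98   65   57 2795]
[ 518  248   42   37 1154]
90 None None 0
102 None None 0
114 None None 0
126 None None 0
138 None None 0
150 None None 0
162 223 337 115
174 221 340 120
186 212 339 128
198 210 338 129
210 211 337 127
222 211 336 118
234 212 335 117
246 201 358 145
258 190 378 162
exp [214.8 158.9]
exp [355.3 161.5]
div [218.4 134.2]
div [341.6 136.5]
```

```bash
python3 -m crank '[{"delta_pos":[-0.001,-0.0025,-0.02],"turn":0.3,"jaw":0.055},{"delta_pos":[0,0,-0.02],"turn":0,"jaw":0.055},{"delta_pos":[0,0,-0.015],"turn":0,"jaw":0.055},{"delta_pos":[0,0,-0.008],"turn":0,"jaw":0.055},{"delta_pos":[0,0,0],"turn":0,"jaw":0.055},{"delta_pos":[0,0,-0.003],"turn":0,"jaw":0.055},{"delta_pos":[0,0,0],"turn":0,"jaw":0.055}]'
```

```text
clock: 32.63
eef_pos: [0.4321, -0.2437, 0.0135]
tool_rot: [2.195, 2.245, 0.001]
ft_force: [0.7, -0.4, -1.0]
grip_width: 0.683
gripper_force: 30.0
```

```bash
python3 -m crank '[{"delta_pos":[0,0.0015,-0.003],"turn":0,"jaw":0.055},{"delta_pos":[0,0,0],"turn":0,"jaw":0.055},{"delta_pos":[0,0,-0.002],"turn":0,"jaw":0.055},{"delta_pos":[0,0,0],"turn":0,"jaw":0.055},{"delta_pos":[0,0,-0.001],"turn":0,"jaw":0.055},{"delta_pos":[0,0,0],"turn":0,"jaw":0.055}]'
```

```text
clock: 33.13
eef_pos: [0.4316, -0.242, 0.0079]
tool_rot: [2.196, 2.245, -0.002]
ft_force: [-3.7, 0.8, 16.2]
grip_width: 0.68
gripper_force: 30.0
```

```bash
python3 -m crank '[{"delta_pos":[0,0,0],"turn":0,"jaw":0.0918},{"delta_pos":[0,0,0],"turn":0,"jaw":0.0918},{"delta_pos":[0,0,0],"turn":0,"jaw":0.0918},{"delta_pos":[0,0,0.01],"turn":0,"jaw":0.0918},{"delta_pos":[0,0,0.03],"turn":0,"jaw":0.0918},{"delta_pos":[0,0,0.04],"turn":0,"jaw":0.0918},{"delta_pos":[0,-0.01,0.04],"turn":0,"jaw":0.0918},{"delta_pos":[0,-0.02,0.04],"turn":0,"jaw":0.0918},{"delta_pos":[0,-0.03,0.04],"turn":0,"jaw":0.0918},{"delta_pos":[0,-0.02,0.03],"turn":0,"jaw":0.0918},{"delta_pos":[0,0,0],"turn":0,"jaw":0.0918},{"delta_pos":[0,0,0],"turn":0,"jaw":0.0918}]'
python3 - <<'E'
from h import *
shot('wrist','w17');i=cv2.imread('pics/w17.png')
m=cv2.inRange(cv2.cvtColor(i,cv2.COLOR_BGR2HSV),(0,0,130),(180,45,255));n,l,st,c=cv2.connectedComponentsWithStats(m)
for k in np.argsort(-st[1:,4])[:6]+1:
  q=cv2.findContours((l==k).astype('uint8'),0,2)[0][0];w=np.array([px('w17',*x,.023) for x in q[:,0]]);print(st[k],cv2.minAreaRect((w*1000).astype(np.float32)))
m=cv2.inRange(cv2.cvtColor(i,cv2.COLOR_BGR2HSV),(22,50,120),(42,255,255));n,l,st,c=cv2.connectedComponentsWithStats(m)
for k in np.argsort(-st[1:,4])[:4]+1:print('yellow',st[k],c[k],px('w17',*c[k],.06))
d=shot('top','t17');a=cv2.imread('pics/t17.png').astype(int);b=cv2.imread('pics/t13.png').astype(int)
h=cv2.cvtColor(a.astype('uint8'),cv2.COLOR_BGR2HSV);o=cv2.imread('pics/top0.png').astype(int)
print('twine diff',abs(a[225:255,138:165]-o[225:255,138:165]).mean(),'bg diff',abs(a[290:310,150:200]-o[290:310,150:200]).mean())
print('candle top in box',np.round(proj('t17',[.427,.182,.086])))
g=cv2.HoughCircles(cv2.cvtColor(a[225:270,180:280].astype('uint8'),cv2.COLOR_BGR2GRAY),cv2.HOUGH_GRADIENT,1.2,15,param1=100,param2=12,minRadius=8,maxRadius=15);print(None if g is None else [(x+180,y+225,r) for x,y,r in g[0][:3]])
print(ctrl.get_state()['clock'],ctrl.get_state()['eef_pos'])
E
```

```text
clock: 34.13
eef_pos: [0.4317, -0.317, 0.2288]
tool_rot: [2.198, 2.24, 0.001]
ft_force: [-0.6, 0.5, -1.2]
grip_width: 0.999
gripper_force: 0.0
[    0   381   378    39 13509] ((297.1946716308594, -652.9410400390625), (580.9666748046875, 73.32633972167969), 0.8679008483886719)
[ 135  309  290   37 8107] ((434.614013671875, -520.9799194335938), (395.077880859375, 58.93312454223633), 0.9308738112449646)
[ 250   64   57   82 4291] ((426.8022155761719, -228.42391967773438), (62.003273010253906, 86.29068756103516), 0.1878657191991806)
[   0    0   48   43 1926] ((157.03329467773438, -149.74386596679688), (51.5901985168457, 38.7675895690918), 1.0565756559371948)
[ 127  241   65   39 1239] ((280.81024169921875, -427.7581787109375), (99.44641876220703, 39.2630615234375), 25.334787368774414)
[ 144   30   38   40 1188] ((303.3042907714844, -174.1768798828125), (37.72194290161133, 39.52733612060547), 84.07537841796875)
yellow [ 265  333  295   12 2406] [433.53408146 339.81670823] [ 0.6295 -0.508 ]
yellow [ 247    0   70   41 2079] [281.41943242  16.6988937 ] [ 0.4295 -0.1507]
yellow [531 120  29  42 847] [546.64698937 138.16174734] [ 0.7072 -0.2568]
yellow [434 269  28  53 675] [450.55703704 295.45185185] [ 0.6399 -0.4438]
twine diff 8.89917695473251 bg diff 6.6273333333333335
candle top in box [218. 246.]
[(np.float32(220.2), np.float32(246.0), np.float32(11.6)), (np.float32(245.4), np.float32(249.6), np.float32(14.24)), (np.float32(196.2), np.float32(244.8), np.float32(12.92))]
34.2333 [ 0.43039248 -0.31454945  0.22642876]
```

```bash
python3 -c "
from plant import ctrl
print(ctrl.finish_job())"
```

```text
the job is handed in; nothing more can be done
None
```

All five items are in their compartments and the job is handed in at about 34 s of the 134 s allowed: lidded candle, tin and matches in the gift box, tester and cards in the tray, twine not touched. I had no pictures left to view after setting down the tester and the cards. For those two I relied on the force felt at the floor, plus, for the cards, the position measured in a last camera image.

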